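# Sweep ring blanks through the gate into the slot

## Task

With the fingertips, push the three silver band rings along the sorting board and through the narrow gate, one at a time, so that each drops into the slot behind it; never have two in the gate together. Only slide the rings, never pick one up, and leave the punch and the little pot standing on the board, and the ring clamp and steel block beside it, where they are.

Things in the scene. Friction and masses are not known exactly. Their poses are not given: they have to be found in the camera images.
- board: wooden sorting board fixed to the bench, 255 (x) x 266 (y) mm, top 60 mm above the bench. Rim 14 mm high, inner faces at x = -172 and y = +-125 mm. Origin at bench level under the middle of the gate; x points through the gate from the sorting area (x < 0) to the slot (x > 0), z up. A steel cross fence, 14 mm high, 4 mm thick, stands at x = 0 from rim to rim, open only at the gate
- gate (a point): middle of the gate, at the board's top, axes as the board's: a 34 mm gap in the fence between round posts of 8 mm diameter, 15 mm high, centred at y = +-21 mm. The board's top ends at x = 0 and the slot opens there, so a ring drops once its centre is a few mm past the middle of the gate, while the finger is still in front of the posts
- slot (a point): middle of the slot's floor, 4 mm above the bench: a well open at the top, x = 0 to 60 mm and y = -18 to +18 mm of the board, 56 mm deep below the board's top, with steel guards 14 mm high at its sides and far end; it holds all three rings lying anyhow
- ring0_mid (a point): plain silver band ring, identical to the other two, lying flat on the board: outer diameter 26 mm, bore 20 mm, 10 mm high, about 23 g, loose, slides easily; the point is the ring's centre, half-way up (5 mm above the board's top while it lies there)
- ring1_mid (a point): plain silver band ring, identical to the other two, lying flat on the board: outer diameter 26 mm, bore 20 mm, 10 mm high, about 23 g, loose, slides easily; the point is the ring's centre, half-way up (5 mm above the board's top while it lies there)
- ring2_mid (a point): plain silver band ring, identical to the other two, lying flat on the board: outer diameter 26 mm, bore 20 mm, 10 mm high, about 23 g, loose, slides easily; the point is the ring's centre, half-way up (5 mm above the board's top while it lies there)
- punch: bystander: plain round-ended dark steel doming punch standing loose in one front corner of the board beside the fence, 22 mm diameter, 58 mm tall; origin at the centre of its foot
- pot: bystander: small amber glass pot standing loose in the other corner beside the fence, 28 mm diameter, 34 mm tall; origin at the centre of its foot
- clamp: bystander: wooden ring clamp with a brass collar lying loose on the bench beside the board at its +y side, 130 x 40 x 24 mm, long along its x; origin at the centre of its underside
- block: bystander: loose steel bench block on the bench beside the board at its -y side, 65 x 65 x 22 mm; origin at the centre of its underside

How it is judged:
By the outcome, as a careful person would: the job done as asked, in the order asked, and still so for the second after the job is handed in, with the robot touching nothing.
It also fails if it takes over 67 s, if anything falls off the work surface, if the arm or the gripper's body presses on something with over 40 N, if the wrist force passes 120 N, or if a joint passes its speed limit or range.

## Robot

A 7-joint arm with a two-finger parallel gripper is mounted at the origin on the work surface. World frame = base frame: x ahead of the robot, y to its left, z up, the work surface at z = 0. Lengths are in m, angles in rad, forces in N, time in s.
With the tool pointing down it reaches from about 0.425 to 0.875 m from the base axis. Payload 4.7 kg.
Tool frame: the origin (TCP) lies at the very end of the fingers, on their centre line; the grasp point (between the pads) lies 19 mm behind it; z points along the fingers, x is the direction in which the jaws open and shut, and the axes are right-handed (so a half turn about z gives the same grasp; the last joint's range is limited). The gripper opens to 85 mm and grips with 20 to 120 N. Pads are 22 mm wide; open, the fingers measure 114 mm over their backs; the gripper's body (76 mm by 85 mm) begins 54 mm behind the grasp point. The pads swing forward as they close: fully open they stand 13 mm farther back than shut.
Start: joints at [1.19, 0.321, -0.07, 1.45, 0.023, 1.371, -0.057], TCP at [0.25, -0.6, 0.231] pointing down, gripper open.
Joint ranges: [-2.86, 2.86], [-0.3, 2.09], [-1.38, 1.24], [0.06, 2.45], [-1.56, 4.7], [0.09, 2.05], [-2.69, 2.69]. Speed limits (rad/s): [2.57, 2.57, 3.14, 3.14, 3.14, 3.14, 3.14].

## Interface

Orientations are given as [roll, pitch, yaw] about the fixed x, y, z axes, in that order (R = Rz(yaw) Ry(pitch) Rx(roll)).
In Python, from rig import arm, capture, camera_info gives the robot as it stands. The module is installed in compiled form; this text tells all that it offers.
- The arm moves only by the shell command python3 -m handwheel 'ROWS' [FORCE]. ROWS is a JSON object of lists of equal length, an entry for each row: "claw": the closure, from -1 (fully open) to 1 (shut); "translation": the shift along the tool's x, y, z in m, a list of three; "turn": the turn, a rotation vector about the tool's x, y, z in rad, a list of three. A call has 1 to 10 rows; each row is the pose to reach, as a shift and turn from the pose measured when the call began, along the tool's axes at that moment; what a row does not reach only later rows make up. A row lasts 1/12 s, in which the tool goes at most 41.7 mm and 7.16 degrees, less where a joint would pass 70% of its speed; a pose out of reach is approached as far as the arm can. A call with a gripper value outside its range is refused whole. The fingers move at their own pace and stop on an object; FORCE is the grip in N (left out, the last holds). Time passes only in rows, so rows that repeat a pose let the fingers close. It gives the time, the measured TCP pose, the force and the opening at its end, in the units of the state.
- arm.read_state(): the state, without advancing time (a new reading comes with each control period).
- capture(name): name is "side" or "top" or "wrist"; returns the picture (384x512x3 uint8, red, green, blue); there is no depth.
- camera_info(name): a dict with "mtx" (3x3 intrinsics, pixels), "world_from_camera" (4x4, takes a point from camera to world coordinates); the wrist camera has in their place "mount" (4x4, takes a point from camera to tool coordinates, whose origin is the TCP and whose axes are the tool frame's). Camera axes: x right, y down, z forward; pixel columns grow to the right and rows downward; lengths in m; the calibration is good to about 2 mm. A picture is of the moment at which its call begins: read the wrist's pose just before it. camera_info takes no time and is no camera call.
- arm.job_done(): hands the job in, once; it reports no verdict.
The state is a dict: "t": time; "q": joint angles; "joint_velocities": joint speeds; "tau": joint torques, N m; "tcp_pos": TCP position; "tcp_rot": TCP orientation; "wrist_force": force on the tool from outside, world axes, zero at the start; "moment": the same for the moment, N m; "grip_width": opening from 0.0 (shut) to 1.0 (fully open).
Only numpy, scipy, OpenCV 4.12 (cv2) and the standard library are available. Lean on these libraries where they do the work, as an engineer would, in place of code of your own. Each camera call takes 0.05 s, during which the arm holds its last target.

## Working session

There is one attempt and no reset: what is moved stays moved. The work goes in short steps, Python scripts to look and compute and a shell command to move; the robot and the scene stay as the last step left them, time stands still between calls to the robot, and variables do not carry over. Pictures are saved under pics/ and viewed, and the job is handed in when it is done.

```bash
mkdir -p pics
python3 - <<'E'
from rig import arm,capture,camera_info
import cv2,numpy as np
np.set_printoptions(precision=4,suppress=True)
s=arm.read_state();print(s['t'],s['tcp_pos'],s['tcp_rot'],s['grip_width'])
for n in('top','side'):
    im=capture(n);cv2.imwrite(f'pics/{n}0.png',im[:,:,::-1]);i=camera_info(n);print(n,i['mtx'],i['world_from_camera'])
print(camera_info('wrist')['mount'])
E
```

```text
0.0 [ 0.2497 -0.5995  0.2302] [ 3.1415  0.002  -1.176 ] 0.9975171067217493
top [[464.8648   0.     250.9668]
 [  0.     464.8648 195.1897]
 [  0.       0.       1.    ]] [[-0.0241 -0.9927  0.1184  0.53  ]
 [-0.9995  0.0262  0.0162  0.0205]
 [-0.0192 -0.118  -0.9928  1.0184]
 [ 0.      0.      0.      1.    ]]
side [[490.995    0.     256.179 ]
 [  0.     490.995  193.2819]
 [  0.       0.       1.    ]] [[ 0.7784 -0.4384  0.4494  0.1887]
 [-0.6277 -0.5293  0.5708 -0.5245]
 [-0.0124 -0.7264 -0.6872  0.7608]
 [ 0.      0.      0.      1.    ]]
[[ 1.      0.0023 -0.0018  0.0004]
 [-0.0016  0.9552  0.296  -0.0746]
 [ 0.0024 -0.296   0.9552 -0.1429]
 [ 0.      0.      0.      1.    ]]
```

View pics/top0.png

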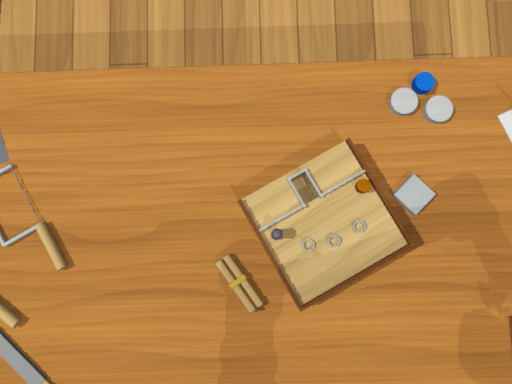

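View pics/side0.png

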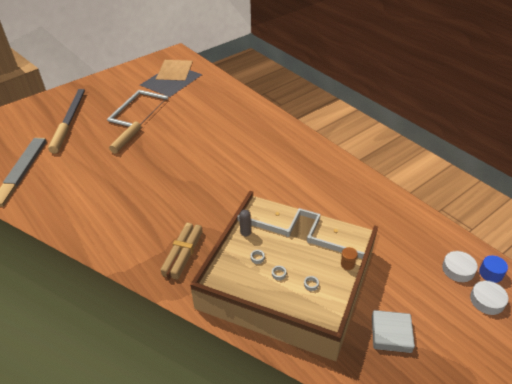

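The top view shows the rings at (308,244), (334,240) and (359,226), the punch at (277,234), the pot at (364,186) and the slot near (303,186). I'll zoom in for accuracy.

Run:
```python
import cv2
im=cv2.imread('pics/top0.png')[130:315,230:420]
cv2.imwrite('pics/top0z.png',cv2.resize(im,None,fx=4,fy=3.2*1.0,interpolation=cv2.INTER_CUBIC) if 0 else cv2.resize(im,None,fx=3.2,fy=3.2,interpolation=cv2.INTER_CUBIC))
im=cv2.imread('pics/side0.png')[185:365,185:385]
cv2.imwrite('pics/side0z.png',cv2.resize(im,None,fx=3.2,fy=3.2,interpolation=cv2.INTER_CUBIC))
```

```text
(no output)
```

View pics/top0z.png

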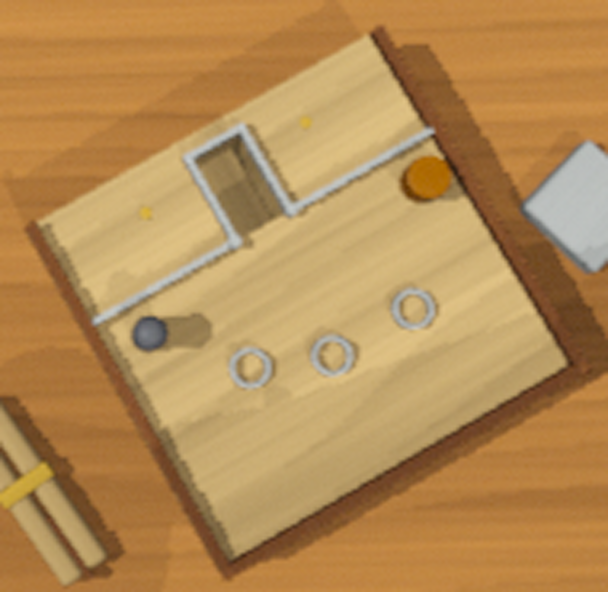

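View pics/side0z.png

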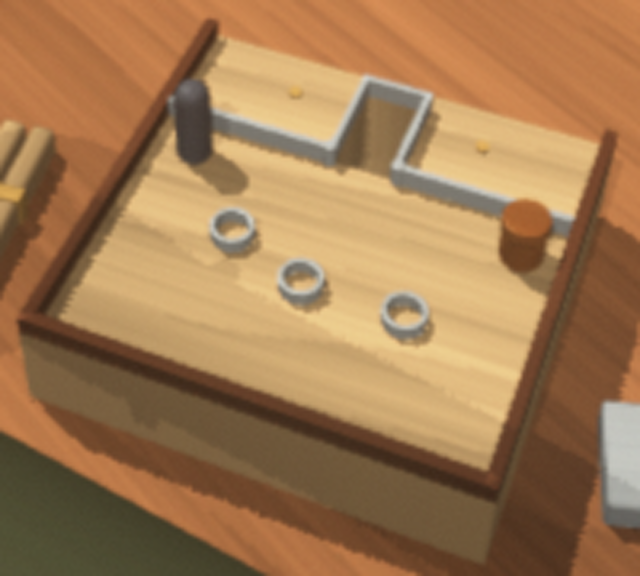

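```bash
cat > h.py <<'E'
import numpy as np,cv2
from rig import arm,capture,camera_info
np.set_printoptions(precision=4,suppress=True)
def proj(n,P):
    i=camera_info(n);T=np.linalg.inv(i['world_from_camera']);p=np.asarray(P)@T[:3,:3].T+T[:3,3];p=p@np.array(i['mtx']).T
    return p[:,:2]/p[:,2:]
def ray(n,uv,z):
    i=camera_info(n);T=np.array(i['world_from_camera']);d=T[:3,:3]@np.linalg.solve(i['mtx'],[uv[0],uv[1],1]);o=T[:3,3]
    return o+d*(z-o[2])/d[2]
E
python3 - <<'E'
from h import *
from scipy.optimize import least_squares
zt=lambda x,y:(x/3.2+230-.3,y/3.2+130-.3)
zs=lambda x,y:(x/3.2+185-.3,y/3.2+185-.3)
B=[('top',zt(237,243),(0,21,75)),('top',zt(290,211),(0,-21,75)),('top',zt(95,321),(0,125,74)),('top',zt(433,132),(0,-125,74)),
('top',zt(228,577),(-180,133,74)),('top',zt(578,364),(-180,-133,74)),('top',zt(378,27),(75,-133,74)),('top',zt(27,226),(75,133,74)),
('side',zs(333,150),(0,21,75)),('side',zs(400,172),(0,-21,75)),('side',zs(22,318),(-180,133,74)),('side',zs(493,487),(-180,-133,74)),('side',zs(212,20),(75,133,74)),('side',zs(612,132),(75,-133,74))]
P=np.array([b[2] for b in B])/1000
def W(p,P):
    c,s=np.cos(p[2]),np.sin(p[2]);P=np.asarray(P,float)
    return np.c_[p[0]+c*P[:,0]-s*P[:,1],p[1]+s*P[:,0]+c*P[:,1],P[:,2]]
def f(p):
    w=W(p,P);return np.concatenate([proj(b[0],w[k:k+1])[0]-b[1] for k,b in enumerate(B)])
r=least_squares(f,[.55,-.1,-.5],loss='soft_l1');p=r.x;print(p,np.degrees(p[2]));print(f(p).reshape(-1,2))
np.save('board.npy',p)
c,s=np.cos(p[2]),np.sin(p[2]);R=np.array([[c,s],[-s,c]])
def tob(w):return R@(np.array(w)[:2]-p[:2])*1000
for nm,uv,z in[('r',zt(251,368),.07),('r',zt(333,355),.07),('r',zt(414,309),.07),('punch',zt(150,333),.118),('pot',zt(428,178),.094)]:print('top',nm,tob(ray('top',uv,z)))
for nm,uv in[('r',(232,228)),('r',(301,278)),('r',(405,313))]:print('side',nm,tob(ray('side',zs(*uv),.068)))
E
```

```text
[ 0.6297 -0.0891  0.4918] 28.17859912439417
[[-0.2196 -0.6964]
 [ 1.0403 -0.8486]
 [-0.2605  0.2507]
 [ 0.0933 -1.0553]
 [-0.3866  1.3049]
 [ 4.9049  1.3082]
 [ 1.7249 -1.1914]
 [-0.573  -0.0759]
 [-1.1972 -1.6885]
 [-0.8898 -2.203 ]
 [-2.3416  0.127 ]
 [ 1.8662  1.1678]
 [-1.9952 -1.1672]
 [ 1.7343 -0.0028]]
top r [-74.2055  53.108 ]
top r [-92.697    3.9478]
top r [-93.0144 -55.4473]
top punch [-24.1703  99.9337]
top pot [ -25.8728 -100.2477]
side r [-74.4478  51.731 ]
side r [-92.4597   3.0505]
side r [-93.0467 -56.9947]
```

```bash
cat >> h.py <<'E'
from scipy.spatial.transform import Rotation as Ro
p=np.load('board.npy')
c,s=np.cos(p[2]),np.sin(p[2]);RB=np.array([[c,-s],[s,c]])
def tob(w):return RB.T@(np.array(w)[:2]-p[:2])*1000
def plan(bx,by,z,ang=0):
    """TCP target in board mm, z world m, push direction ang deg in board; pushes along tool -y"""
    S=arm.read_state();R=Ro.from_euler('xyz',S['tcp_rot'])
    w=np.r_[p[:2]+RB@np.array([bx,by])/1000,z]
    d=p[2]+np.radians(ang)           # -y_tool = dir => (-sin yaw, cos yaw)=(cos d, sin d)
    Rt=Ro.from_euler('xyz',[np.pi,0,d-np.pi/2])
    print('shift',R.inv().apply(w-S['tcp_pos']),'turn',(R.inv()*Rt).as_rotvec())
def where():
    S=arm.read_state();print('t',S['t'],'board',tob(S['tcp_pos']),'z',S['tcp_pos'][2],'pushdir',np.degrees(S['tcp_rot'][2]+np.pi/2-p[2]),'tilt',S['tcp_rot'][:2],'F',S['wrist_force'],'grip',S['grip_width'],'q7',S['q'][6])
E
python3 - <<'E'
from h import *
plan(-132,3.5,.16)
E
```

```text
shift [-0.3157 -0.4153  0.0708] turn [-0.      0.0017 -0.097 ]
```

```bash
python3 -m handwheel '{"claw":[0.74,0.74,0.74,0.74,0.74,0.74,0.74,0.74,0.74,0.74],"translation":[[-0.02,-0.03,0],[-0.04,-0.055,0],[-0.06,-0.08,0],[-0.08,-0.105,0.01],[-0.1,-0.13,0.01],[-0.12,-0.155,0.02],[-0.14,-0.18,0.02],[-0.16,-0.21,0.03],[-0.18,-0.235,0.03],[-0.2,-0.26,0.04]],"turn":[[0,0,-0.01],[0,0,-0.02],[0,0,-0.03],[0,0,-0.04],[0,0,-0.05],[0,0,-0.06],[0,0,-0.07],[0,0,-0.08],[0,0,-0.09],[0,0,-0.097]]}' 20
python3 - <<'E'
from h import *
where();plan(-132,3.5,.12)
E
```

```text
t: 0.93
tcp_pos: [0.414, -0.3136, 0.1914]
tcp_rot: [-3.141, -0.0, -1.078]
wrist_force: [0.5, -0.3, 0.0]
grip_width: 0.129
t 0.9333 board [-296.141  -96.023] z 0.19142108489240992 pushdir 0.04642056830198577 tilt [-3.1408 -0.0001] F [ 0.5274 -0.3183  0.0175] grip 0.1289209126602531 q7 -0.5014276315505157
shift [-0.0994 -0.1642  0.0715] turn [-0.0008 -0.0001  0.0008]
```

```bash
python3 -m handwheel '{"claw":[0.74,0.74,0.74,0.74,0.74,0.74,0.74,0.74,0.74],"translation":[[-0.015,-0.025,0],[-0.03,-0.05,0.01],[-0.045,-0.075,0.02],[-0.06,-0.1,0.03],[-0.075,-0.125,0.045],[-0.09,-0.15,0.06],[-0.1,-0.164,0.071],[-0.1,-0.164,0.071],[-0.1,-0.164,0.071]],"turn":[[0,0,0],[0,0,0],[0,0,0],[0,0,0],[0,0,0],[0,0,0],[0,0,0],[0,0,0],[0,0,0]]}' 20
python3 - <<'E'
from h import *
where();plan(-132,3.5,.064)
for n in('top','side','wrist'):cv2.imwrite(f'pics/{n}1.png',capture(n)[:,:,::-1])
E
```

```text
t: 1.68
tcp_pos: [0.5108, -0.1467, 0.1196]
tcp_rot: [3.141, 0.002, -1.075]
wrist_force: [0.2, -1.3, -0.4]
grip_width: 0.128
t 1.6833 board [-132.0394    5.3656] z 0.1195935137589382 pushdir 0.2044064190931873 tilt [3.1409 0.0016] F [ 0.2281 -1.3311 -0.432 ] grip 0.12761781519671447 q7 -0.919052727198725
shift [ 0.002  -0.0001  0.0556] turn [0.0007 0.0016 0.0036]
```

View pics/wrist1.png

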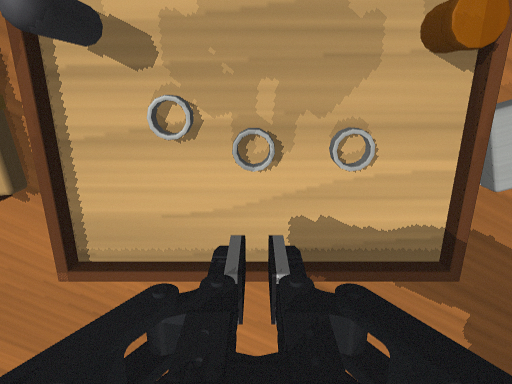

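View pics/side1.png

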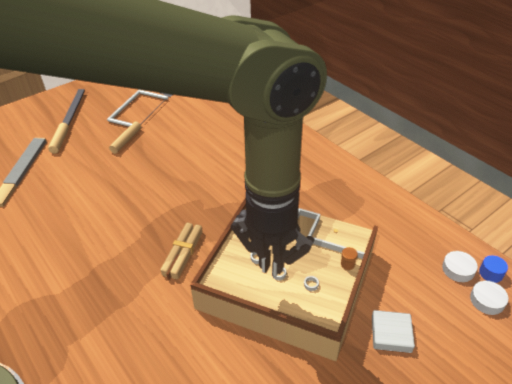

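View pics/top1.png

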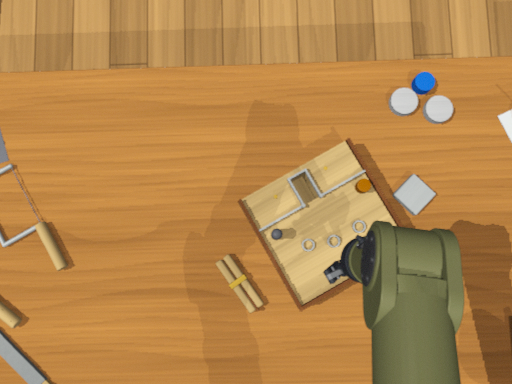

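The wrist view looks forward over the fingertips, with the rings at (170,118), (254,150) and (353,149). I'll cross-check the positions from it.

```bash
cat >> h.py <<'E'
def wray(uv,z,S=None):
    S=S or arm.read_state();i=camera_info('wrist');T=np.eye(4);T[:3,:3]=Ro.from_euler('xyz',S['tcp_rot']).as_matrix();T[:3,3]=S['tcp_pos'];T=T@np.array(i['mount'])
    d=T[:3,:3]@np.linalg.solve(i['mtx'],[uv[0],uv[1],1]);o=T[:3,3];return tob(o+d*(z-o[2])/d[2])
E
python3 - <<'E'
from h import *
for uv in[(170,118),(254,150),(353,149)]:print(wray(uv,.07))
print(wray((231,237),.118),wray((281,237),.118))
for uv in[(72,262),(452,262)]:print('rim inner back',wray(uv,.074))
E
```

```text
[-74.8001  52.8254]
[-93.5065   4.1246]
[-92.8848 -54.8969]
[-127.699    15.0096] [-127.682    -9.3791]
rim inner back [-166.3824  122.7736]
rim inner back [-166.183  -124.5051]
```

```bash
python3 -m handwheel '{"claw":[0.74,0.74,0.74,0.74,0.74,0.74],"translation":[[0.001,0,0.015],[0.0015,0,0.03],[0.0015,0,0.045],[0.0015,0,0.055],[0.0015,0,0.056],[0.0015,0,0.056]],"turn":[[0,0,0.003],[0,0,0.003],[0,0,0.003],[0,0,0.003],[0,0,0.003],[0,0,0.003]]}' 20
python3 - <<'E'
from h import *
where();plan(-70,2,.064)
cv2.imwrite(f'pics/wrist2.png',capture('wrist')[:,:,::-1])
E
```

```text
t: 2.33
tcp_pos: [0.5114, -0.1517, 0.065]
tcp_rot: [-3.141, -0.001, -1.085]
wrist_force: [-0.2, -0.4, -0.0]
grip_width: 0.128
t 2.3333 board [-133.85      0.6971] z 0.06498084390969715 pushdir -0.32633062071133323 tilt [-3.1415 -0.0008] F [-0.2094 -0.35   -0.0393] grip 0.12781434038654116 q7 -0.9506539497813826
shift [-0.0017 -0.0638  0.001 ] turn [-0.0001 -0.0008 -0.0057]
```

View pics/wrist2.png

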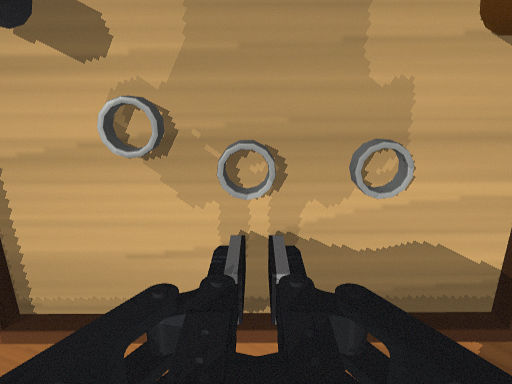

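```bash
python3 -m handwheel '{"claw":[0.74,0.74,0.74,0.74,0.74,0.74,0.74],"translation":[[-0.002,-0.004,0.001],[-0.003,-0.008,0.001],[-0.003,-0.012,0.001],[-0.003,-0.016,0.001],[-0.003,-0.02,0.001],[-0.003,-0.024,0.001],[-0.003,-0.024,0.001]],"turn":[[0,0,-0.005],[0,0,-0.005],[0,0,-0.005],[0,0,-0.005],[0,0,-0.005],[0,0,-0.005],[0,0,-0.005]]}' 20
python3 - <<'E'
from h import *
where();plan(-50,1,.064)
cv2.imwrite(f'pics/wrist3.png',capture('wrist')[:,:,::-1])
E
```

```text
t: 2.97
tcp_pos: [0.5328, -0.1369, 0.0647]
tcp_rot: [-3.14, -0.002, -1.078]
wrist_force: [-0.1, -0.1, -0.1]
grip_width: 0.128
t 2.9667 board [-108.0279    3.5817] z 0.06474616684949035 pushdir 0.039805730869144025 tilt [-3.1397 -0.0017] F [-0.0715 -0.1469 -0.0894] grip 0.12808808442373168 q7 -0.9920551745804889
shift [ 0.0026 -0.058   0.0009] turn [-0.0019 -0.0017  0.0007]
```

View pics/wrist3.png

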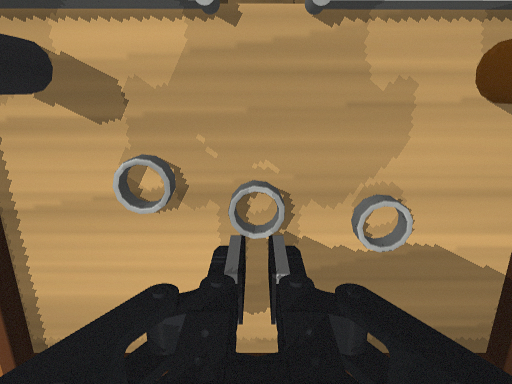

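Run:
```python
from h import *
print(wray((257,209),.07), wray((207,3),.075),wray((317,3),.075),wray((258,236),.065))
```

```text
[-85.3883   3.2246] [-4.5162 21.4463] [ -4.4406 -18.1807] [-100.9364    2.706 ]
```

The ring is cradled about 22.6 mm ahead of the TCP. I'll push it on toward the gate.

```bash
python3 -m handwheel '{"claw":[0.74,0.74,0.74,0.74,0.74,0.74,0.74,0.74,0.74,0.74],"translation":[[0,-0.006,0.0005],[0.0005,-0.012,0.001],[0.0005,-0.018,0.001],[0.001,-0.024,0.001],[0.001,-0.03,0.001],[0.0015,-0.036,0.001],[0.002,-0.042,0.001],[0.002,-0.048,0.001],[0.002,-0.053,0.001],[0.002,-0.057,0.001]],"turn":[[0,0,0],[0,0,0],[0,0,0],[0,0,0],[0,0,0],[0,0,0],[0,0,0],[0,0,0],[0,0,0],[0,0,0]]}' 20
python3 - <<'E'
from h import *
where();plan(-18,1,.064)
cv2.imwrite(f'pics/wrist4.png',capture('wrist')[:,:,::-1])
E
```

```text
t: 3.85
tcp_pos: [0.5841, -0.1116, 0.0637]
tcp_rot: [-3.14, -0.002, -1.078]
wrist_force: [-0.2, -0.8, 0.0]
grip_width: 0.129
t 3.85 board [-50.8165   1.6737] z 0.06372968171960693 pushdir 0.04639148156646561 tilt [-3.14   -0.0015] F [-0.1816 -0.7751  0.0225] grip 0.12943919510022606 q7 -1.0782932829315084
shift [ 0.0007 -0.0328 -0.0002] turn [-0.0016 -0.0015  0.0008]
```

View pics/wrist4.png

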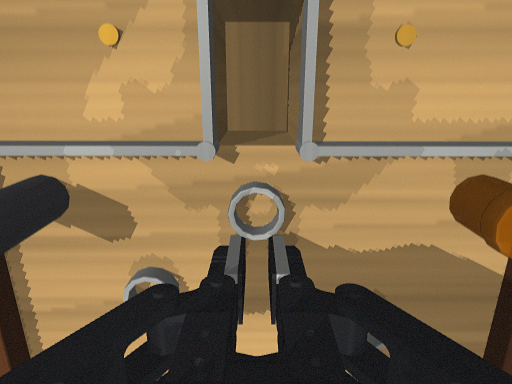

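```bash
python3 - <<'E'
from h import *
print(wray((257,211),.07), wray((205,150),.075),wray((309,150),.075))
E
python3 -m handwheel '{"claw":[0.74,0.74,0.74,0.74,0.74,0.74,0.74,0.74],"translation":[[0,-0.005,0],[0,-0.01,0],[0,-0.015,0],[0,-0.02,0],[0,-0.024,0],[0,-0.028,0],[0,-0.031,0],[0,-0.032,0]],"turn":[[0,0,0],[0,0,0],[0,0,0],[0,0,0],[0,0,0],[0,0,0],[0,0,0],[0,0,0]]}' 20
python3 - <<'E'
from h import *
where()
cv2.imwrite(f'pics/wrist5.png',capture('wrist')[:,:,::-1])
E
```

```text
[-27.5853   1.5908] [ 0.6399 22.7915] [  0.7718 -19.4048]
t: 4.57
tcp_pos: [0.6134, -0.0955, 0.0639]
tcp_rot: [-3.139, -0.001, -1.077]
wrist_force: [0.3, -0.4, -0.2]
grip_width: 0.131
t 4.5667 board [-17.3843   2.0731] z 0.06391693150219956 pushdir 0.10160767952456891 tilt [-3.1387 -0.0014] F [ 0.3367 -0.4421 -0.2299] grip 0.13118010818982717 q7 -1.1203356371997262
```

View pics/wrist5.png

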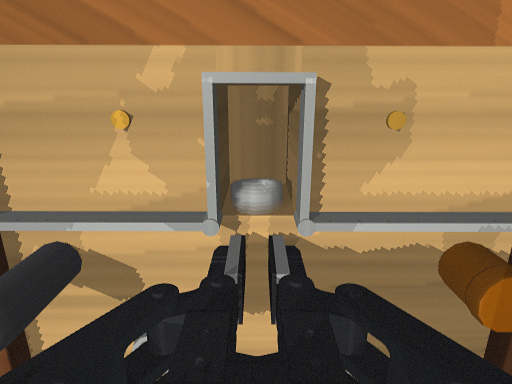

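Ring 1 fell into the slot. The gate centre is at about (257,228), which is y≈+1.7 in the board frame. Next is ring 0.

Run:
```python
from h import *
plan(-95.6,81,.105,-54)
```

```text
shift [-0.079   0.0778 -0.0415] turn [-0.0032  0.      0.9442]
```

```bash
python3 -m handwheel '{"claw":[0.74,0.74,0.74,0.74,0.74,0.74,0.74,0.74,0.74,0.74],"translation":[[0,0.002,-0.02],[0,0.006,-0.041],[-0.01,0.018,-0.041],[-0.025,0.033,-0.041],[-0.04,0.048,-0.041],[-0.055,0.063,-0.041],[-0.07,0.073,-0.041],[-0.079,0.078,-0.041],[-0.079,0.078,-0.041],[-0.079,0.078,-0.041]],"turn":[[0,0,0.05],[0,0,0.17],[0,0,0.29],[0,0,0.41],[0,0,0.53],[0,0,0.65],[0,0,0.77],[0,0,0.89],[0,0,0.94],[0,0,0.94]]}' 20
python3 - <<'E'
from h import *
where();plan(-95.6,81,.064,-54)
cv2.imwrite(f'pics/wrist6.png',capture('wrist')[:,:,::-1])
E
```

```text
t: 5.45
tcp_pos: [0.5065, -0.0627, 0.1049]
tcp_rot: [-3.138, 0.001, -2.018]
wrist_force: [0.9, 0.2, 0.4]
grip_width: 0.13
t 5.45 board [-96.1435  81.3872] z 0.10486319236657 pushdir -53.798266095289776 tilt [-3.1381  0.001 ] F [0.9344 0.1902 0.4438] grip 0.13018710492479324 q7 -1.998387886253413
shift [-0.0002 -0.0005  0.0409] turn [-0.0035  0.001   0.0035]
```

View pics/wrist6.png

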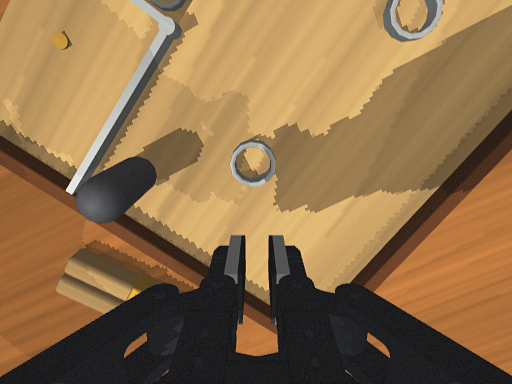

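```bash
python3 -m handwheel '{"claw":[0.74,0.74,0.74,0.74,0.74,0.74,0.74,0.74],"translation":[[0,0,0.015],[0,0,0.03],[0,0,0.041],[-0.001,-0.002,0.041],[-0.001,-0.006,0.041],[-0.001,-0.01,0.041],[-0.001,-0.014,0.041],[-0.001,-0.018,0.041]],"turn":[[0,0,0],[0,0,0],[0,0,0],[0,0,0],[0,0,0],[0,0,0],[0,0,0],[0,0,0]]}' 20
python3 - <<'E'
from h import *
where();plan(-38-13,2+18.5,.064,-54)
cv2.imwrite(f'pics/wrist7.png',capture('wrist')[:,:,::-1])
E
```

```text
t: 6.17
tcp_pos: [0.5249, -0.0703, 0.0647]
tcp_rot: [-3.137, 0.002, -2.016]
wrist_force: [0.1, 0.4, 0.7]
grip_width: 0.131
t 6.1667 board [-83.4417  66.0472] z 0.06470526803957957 pushdir -53.67751266011568 tilt [-3.1366  0.0016] F [0.1113 0.3504 0.6634] grip 0.13122993616795584 q7 -2.014857009924773
shift [ 0.0008 -0.0559  0.001 ] turn [-0.005   0.0016  0.0056]
```

View pics/wrist7.png

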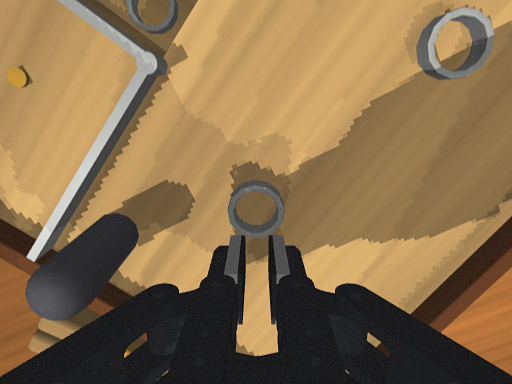

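```bash
python3 -m handwheel '{"claw":[0.74,0.74,0.74,0.74,0.74,0.74,0.74,0.74,0.74,0.74],"translation":[[0,-0.006,0],[0,-0.012,0.0005],[0,-0.018,0.0005],[0,-0.025,0.0005],[0,-0.032,0.0005],[0.0005,-0.039,0.0005],[0.0005,-0.046,0.0005],[0.0005,-0.051,0.0005],[0.0005,-0.054,0.0005],[0.0005,-0.056,0.0005]],"turn":[[0,0,0],[0,0,0],[0,0,0],[0,0,0],[0,0,0],[0,0,0],[0,0,0],[0,0,0],[0,0,0],[0,0,0]]}' 20
python3 - <<'E'
from h import *
where();S=arm.read_state();im=capture('wrist')
cv2.imwrite(f'pics/wrist8.png',im[:,:,::-1])
E
```

```text
t: 7.05
tcp_pos: [0.5762, -0.0954, 0.0644]
tcp_rot: [-3.136, 0.002, -2.017]
wrist_force: [-1.4, -0.1, -0.1]
grip_width: 0.129
t 7.05 board [-50.1168  19.6402] z 0.06441922320052185 pushdir -53.71645602690795 tilt [-3.136   0.0019] F [-1.415  -0.1364 -0.1103] grip 0.1293160353555273 q7 -2.0004721992034855
```

View pics/wrist8.png

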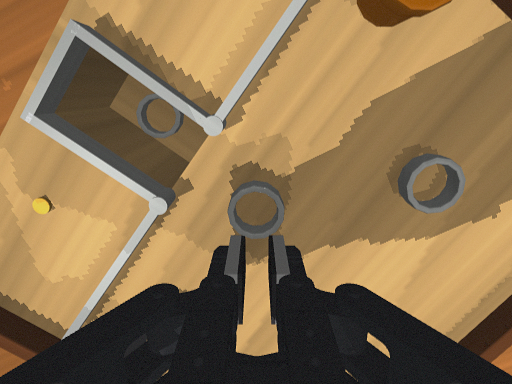

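Run:
```python
from h import *
r=wray((257,210),.07);print(r,wray((212,125),.075),wray((159,206),.075));plan(-70,r[1],.085,0);plan(-70,r[1],.064,0)
```

```text
[-37.2973   0.2703] [ -0.2599 -19.677 ] [-1.1736 22.3623]
shift [ 0.0275 -0.0038 -0.0206] turn [-0.0063 -0.0009 -0.9375]
shift [ 0.0275 -0.0037  0.0004] turn [-0.0063 -0.0009 -0.9375]
```

```bash
python3 -m handwheel '{"claw":[0.74,0.74,0.74,0.74,0.74,0.74,0.74,0.74,0.74,0.74],"translation":[[0,0.015,0],[0.002,0.02,-0.02],[0.006,0.018,-0.021],[0.01,0.014,-0.021],[0.015,0.01,-0.021],[0.02,0.005,-0.021],[0.024,0,-0.021],[0.027,-0.004,-0.021],[0.027,-0.004,-0.021],[0.027,-0.004,-0.021]],"turn":[[0,0,0],[0,0,-0.12],[0,0,-0.24],[0,0,-0.36],[0,0,-0.48],[0,0,-0.6],[0,0,-0.72],[0,0,-0.84],[0,0,-0.937],[0,0,-0.937]]}' 20
python3 - <<'E'
from h import *
where();plan(-66,.8,.064,0)
im=capture('wrist')
cv2.imwrite(f'pics/wrist9.png',im[:,:,::-1])
E
```

```text
t: 7.93
tcp_pos: [0.568, -0.1219, 0.0854]
tcp_rot: [-3.137, -0.003, -1.078]
wrist_force: [0.6, 0.1, 0.3]
grip_width: 0.129
t 7.9333 board [-69.8316   0.224 ] z 0.08535470314290877 pushdir 0.07097870474969638 tilt [-3.1367 -0.0033] F [0.6436 0.0824 0.3053] grip 0.1294661573917684 q7 -1.040054031262888
shift [-0.0006 -0.0037  0.0214] turn [-0.0049 -0.0033  0.0012]
```

View pics/wrist9.png

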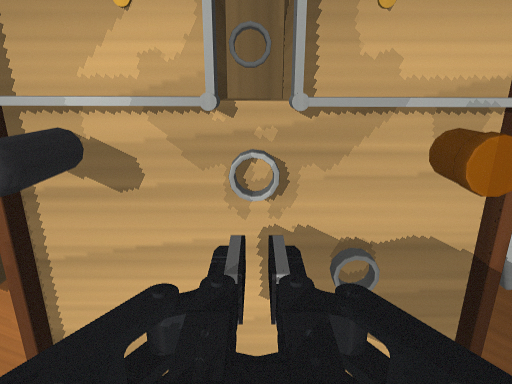

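```bash
python3 -m handwheel '{"claw":[0.74,0.74,0.74,0.74,0.74,0.74,0.74,0.74,0.74,0.74],"translation":[[-0.001,0,0.01],[-0.001,0,0.021],[-0.001,0,0.021],[-0.001,-0.004,0.021],[-0.001,-0.008,0.021],[-0.001,-0.012,0.021],[-0.001,-0.017,0.021],[-0.001,-0.022,0.021],[-0.001,-0.026,0.021],[-0.001,-0.029,0.021]],"turn":[[0,0,0],[0,0,0],[0,0,0],[0,0,0],[0,0,0],[0,0,0],[0,0,0],[0,0,0],[0,0,0],[0,0,0]]}' 20
python3 - <<'E'
from h import *
where();plan(-17,1.5,.064,0)
im=capture('wrist')
cv2.imwrite(f'pics/wrist10.png',im[:,:,::-1])
E
```

```text
t: 8.82
tcp_pos: [0.5939, -0.1065, 0.0647]
tcp_rot: [-3.136, -0.003, -1.081]
wrist_force: [-0.2, -0.3, 0.0]
grip_width: 0.128
t 8.8167 board [-39.7185   1.5459] z 0.06466000568154556 pushdir -0.12903801420657252 tilt [-3.1362 -0.0032] F [-0.2228 -0.285   0.0157] grip 0.12808406510533762 q7 -1.0976339195154527
shift [-0.     -0.0227  0.0008] turn [-0.0054 -0.0032 -0.0022]
```

View pics/wrist10.png

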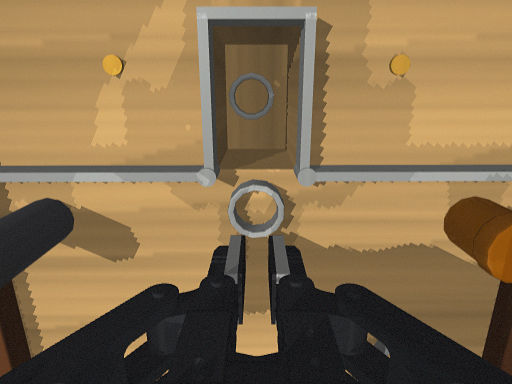

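Ring 0 at (257,210) is centred between the posts at (206,177) and (307,177). I'll push it through.

```bash
python3 -m handwheel '{"claw":[0.74,0.74,0.74,0.74,0.74,0.74,0.74],"translation":[[0,-0.005,0],[0,-0.01,0],[0,-0.014,0],[0,-0.018,0],[0,-0.021,0],[0,-0.022,0],[0,-0.022,0]],"turn":[[0,0,0],[0,0,0],[0,0,0],[0,0,0],[0,0,0],[0,0,0],[0,0,0]]}' 20
python3 - <<'E'
from h import *
where();plan(-17,60,.105,0)
im=capture('wrist')
cv2.imwrite(f'pics/wrist11.png',im[:,:,::-1])
for d in(20,):
  pass
import math
# ring2 at (-93,-55) target (-38,1.5)
a=math.degrees(math.atan2(56.5,55));print(a);u=np.array([math.cos(math.radians(a)),math.sin(math.radians(a))]);t=np.array([-93,-55.])-u*36;print(t);plan(t[0],t[1],.105,a)
E
```

```text
t: 9.45
tcp_pos: [0.6139, -0.0955, 0.0648]
tcp_rot: [-3.135, -0.003, -1.081]
wrist_force: [1.5, 0.8, 1.0]
grip_width: 0.13
t 9.45 board [-16.922    1.7436] z 0.06476891626349789 pushdir -0.08948975627441033 tilt [-3.1355 -0.0031] F [1.4974 0.8472 0.979 ] grip 0.13009591312867447 q7 -1.1259028008523595
shift [-0.0581 -0.0001 -0.0404] turn [-0.0061 -0.0031 -0.0016]
45.770748745391984
[-118.1111  -80.796 ]
shift [ 0.0828  0.1005 -0.0406] turn [-0.0043 -0.0053 -0.8006]
```

View pics/wrist11.png

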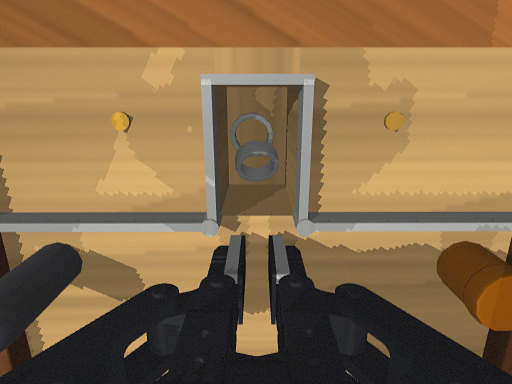

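```bash
python3 -m handwheel '{"claw":[0.74,0.74,0.74,0.74,0.74,0.74,0.74,0.74,0.74,0.74],"translation":[[0,0.003,-0.02],[0,0.01,-0.041],[0.01,0.025,-0.041],[0.025,0.042,-0.041],[0.04,0.059,-0.041],[0.055,0.076,-0.041],[0.07,0.09,-0.041],[0.083,0.1,-0.041],[0.083,0.1,-0.041],[0.083,0.1,-0.041]],"turn":[[0,0,0],[0,0,-0.12],[0,0,-0.24],[0,0,-0.36],[0,0,-0.48],[0,0,-0.6],[0,0,-0.7],[0,0,-0.8],[0,0,-0.8],[0,0,-0.8]]}' 20
python3 - <<'E'
from h import *
where();plan(-118,-81,.064,46)
cv2.imwrite(f'pics/wrist12.png',capture('wrist')[:,:,::-1])
E
```

```text
t: 10.33
tcp_pos: [0.5637, -0.2171, 0.1053]
tcp_rot: [-3.14, -0.006, -0.286]
wrist_force: [0.3, 0.8, 0.8]
grip_width: 0.132
t 10.3333 board [-118.6433  -81.7223] z 0.10526687188808762 pushdir 45.45362793991188 tilt [-3.1396 -0.006 ] F [0.2712 0.8376 0.7959] grip 0.13222150438289643 q7 -0.11806793443809058
shift [-0.0003 -0.0009  0.0413] turn [-0.002  -0.006  -0.0095]
```

View pics/wrist12.png

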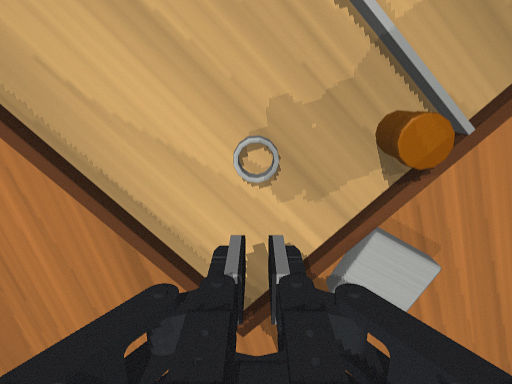

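```bash
python3 -m handwheel '{"claw":[0.74,0.74,0.74,0.74,0.74,0.74,0.74,0.74],"translation":[[0,0,0.015],[0,0,0.03],[0,0,0.041],[0,-0.002,0.041],[0,-0.006,0.041],[0,-0.01,0.041],[0,-0.014,0.041],[0,-0.018,0.041]],"turn":[[0,0,0],[0,0,0],[0,0,0],[0,0,0],[0,0,0],[0,0,0],[0,0,0],[0,0,0]]}' 20
python3 - <<'E'
from h import *
where();plan(-38-16,1.5-16.4,.064,45.5)
cv2.imwrite(f'pics/wrist13.png',capture('wrist')[:,:,::-1])
E
```

```text
t: 11.05
tcp_pos: [0.5704, -0.1975, 0.0654]
tcp_rot: [-3.139, -0.008, -0.283]
wrist_force: [-0.9, -0.9, 0.1]
grip_width: 0.13
t 11.05 board [-103.4454  -67.5555] z 0.06537818686502281 pushdir 45.614228463035175 tilt [-3.139  -0.0077] F [-0.8835 -0.9113  0.0937] grip 0.1298501646916529 q7 -0.17196795805049075
shift [-0.0015 -0.0722  0.0016] turn [-0.0026 -0.0077  0.002 ]
```

View pics/wrist13.png

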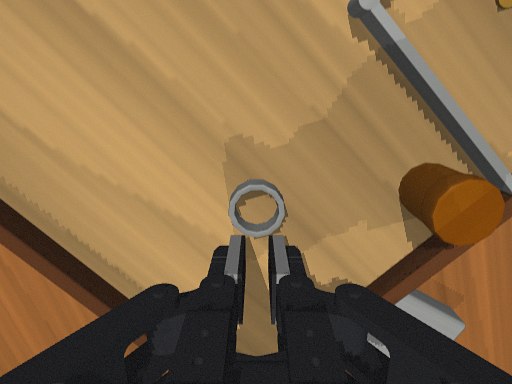

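```bash
python3 -m handwheel '{"claw":[0.74,0.74,0.74,0.74,0.74,0.74,0.74,0.74,0.74,0.74],"translation":[[0,-0.007,0.001],[0,-0.015,0.0015],[-0.0005,-0.023,0.0015],[-0.0005,-0.031,0.0015],[-0.001,-0.039,0.0015],[-0.001,-0.047,0.0015],[-0.0015,-0.055,0.0015],[-0.0015,-0.062,0.0015],[-0.0015,-0.067,0.0015],[-0.0015,-0.071,0.0015]],"turn":[[0,0,0],[0,0,0],[0,0,0],[0,0,0],[0,0,0],[0,0,0],[0,0,0],[0,0,0],[0,0,0],[0,0,0]]}' 20
python3 - <<'E'
from h import *
where();S=arm.read_state();im=capture('wrist')
cv2.imwrite(f'pics/wrist14.png',im[:,:,::-1])
r=wray((257,210),.07);print(r);plan(-70,r[1],.085,0)
E
```

```text
t: 11.93
tcp_pos: [0.5891, -0.1269, 0.064]
tcp_rot: [-3.138, -0.008, -0.281]
wrist_force: [0.3, -0.8, -0.0]
grip_width: 0.134
t 11.9333 board [-53.6093 -14.1786] z 0.06401201629608455 pushdir 45.71216019121689 tilt [-3.1381 -0.0076] F [ 0.2573 -0.7594 -0.0073] grip 0.1341076025240154 q7 -0.30102424895711555
[-37.2092   3.3696]
shift [-0.0238 -0.0004 -0.0211] turn [-0.0069 -0.0056  0.7986]
```

View pics/wrist14.png

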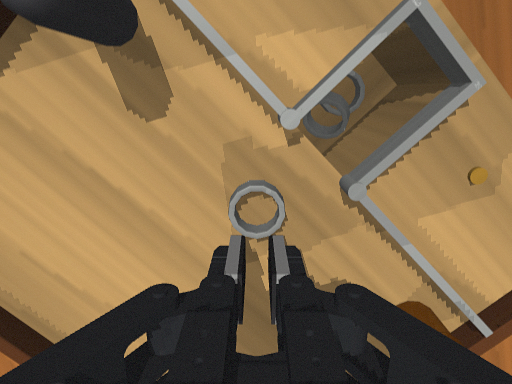

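```bash
python3 -m handwheel '{"claw":[0.74,0.74,0.74,0.74,0.74,0.74,0.74,0.74,0.74,0.74],"translation":[[0,0.015,0],[-0.002,0.02,-0.02],[-0.006,0.018,-0.021],[-0.01,0.014,-0.021],[-0.015,0.01,-0.021],[-0.019,0.005,-0.021],[-0.022,0.001,-0.021],[-0.024,0,-0.021],[-0.024,0,-0.021],[-0.024,0,-0.021]],"turn":[[0,0,0],[0,0,0.12],[0,0,0.24],[0,0,0.36],[0,0,0.48],[0,0,0.6],[0,0,0.72],[0,0,0.8],[0,0,0.8],[0,0,0.8]]}' 20
python3 - <<'E'
from h import *
where();plan(-40,1.7,.064,0)
cv2.imwrite(f'pics/wrist15.png',capture('wrist')[:,:,::-1])
E
```

```text
t: 12.82
tcp_pos: [0.5661, -0.1197, 0.0849]
tcp_rot: [-3.133, -0.003, -1.078]
wrist_force: [-0.5, 0.1, 0.0]
grip_width: 0.133
t 12.8167 board [-70.5504   3.0484] z 0.08489537729783582 pushdir 0.046388620256703414 tilt [-3.1334 -0.0028] F [-0.5457  0.1199  0.038 ] grip 0.13328745548933965 q7 -1.037920257455723
shift [ 0.0013 -0.0304  0.0211] turn [-0.0082 -0.0028  0.0008]
```

View pics/wrist15.png

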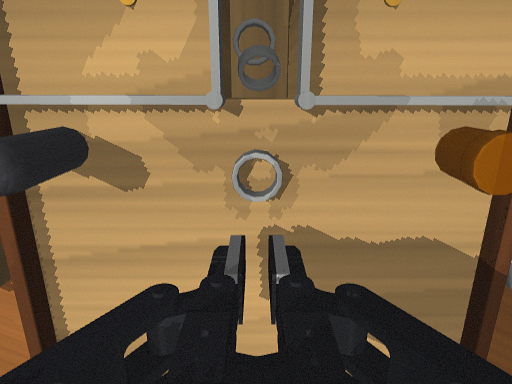

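The ring is at (257,176) and the gate centre at about (261,101), so I'll ease the ring about 1.5 mm toward -y during the push.

```bash
python3 -m handwheel '{"claw":[0.74,0.74,0.74,0.74,0.74,0.74,0.74,0.74,0.74,0.74],"translation":[[0,0,0.01],[0,0,0.021],[0,0,0.021],[0,-0.004,0.021],[0,-0.008,0.021],[0,-0.012,0.021],[0.0005,-0.017,0.021],[0.001,-0.022,0.021],[0.0015,-0.027,0.021],[0.0015,-0.03,0.021]],"turn":[[0,0,0],[0,0,0],[0,0,0],[0,0,0],[0,0,0],[0,0,0],[0,0,0],[0,0,0],[0,0,0],[0,0,0]]}' 20
python3 - <<'E'
from h import *
where();plan(-17,1.7,.064,0)
cv2.imwrite(f'pics/wrist16.png',capture('wrist')[:,:,::-1])
E
```

```text
t: 13.7
tcp_pos: [0.5944, -0.1065, 0.0644]
tcp_rot: [-3.133, -0.003, -1.078]
wrist_force: [-0.1, 0.7, 1.0]
grip_width: 0.128
t 13.7 board [-39.3129   1.3088] z 0.06438434099113678 pushdir 0.056002164317675844 tilt [-3.1326 -0.0029] F [-0.0527  0.7174  1.0081] grip 0.127730377329752 q7 -1.090379584452108
shift [-0.0004 -0.0223  0.0006] turn [-0.009  -0.0029  0.001 ]
```

View pics/wrist16.png

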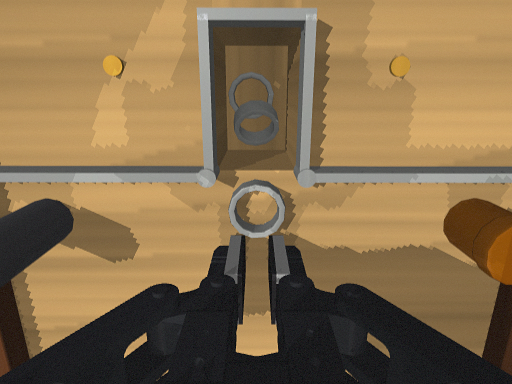

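The ring is centred on the gate, so I'll finish the push and then retreat upward.

```bash
python3 -m handwheel '{"claw":[0.74,0.74,0.74,0.74,0.74,0.74,0.74],"translation":[[0,-0.005,0],[0,-0.01,0],[0,-0.014,0],[0,-0.018,0],[0,-0.021,0],[0,-0.022,0],[0,-0.022,0]],"turn":[[0,0,0],[0,0,0],[0,0,0],[0,0,0],[0,0,0],[0,0,0],[0,0,0]]}' 20
python3 - <<'E'
from h import *
where()
cv2.imwrite(f'pics/wrist17.png',capture('wrist')[:,:,::-1])
E
```

```text
t: 14.33
tcp_pos: [0.6143, -0.0954, 0.0645]
tcp_rot: [-3.132, -0.003, -1.077]
wrist_force: [-0.4, 1.0, 1.4]
grip_width: 0.132
t 14.3333 board [-16.5451   1.7263] z 0.06452905825379088 pushdir 0.09943118942182602 tilt [-3.132  -0.0026] F [-0.4462  1.0188  1.4427] grip 0.13219023872156724 q7 -1.1188275349598396
```

View pics/wrist17.png

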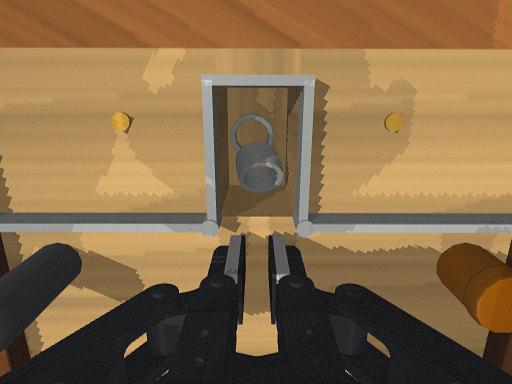

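All three rings are in the slot. Now I'll back off and up, then check.

```bash
python3 -m handwheel '{"claw":[0.74,0.74,0.74,0.74,0.74,0.74,0.74,0.74,0.74,0.74],"translation":[[0,0.003,-0.01],[0,0.006,-0.03],[0,0.008,-0.05],[0,0.02,-0.075],[0,0.04,-0.1],[0,0.06,-0.12],[0,0.08,-0.13],[0,0.1,-0.14],[0,0.1,-0.14],[0,0.1,-0.14]],"turn":[[0,0,0],[0,0,0],[0,0,0],[0,0,0],[0,0,0],[0,0,0],[0,0,0],[0,0,0],[0,0,0],[0,0,0]]}' 20
python3 - <<'E'
from h import *
where()
cv2.imwrite('pics/end.png',np.vstack([cv2.resize(capture(n),(400,300))[:,:,::-1] for n in('wrist','top')]))
E
```

```text
t: 15.22
tcp_pos: [0.5243, -0.1444, 0.2051]
tcp_rot: [-3.131, -0.005, -1.08]
wrist_force: [1.4, 0.1, -0.2]
grip_width: 0.127
t 15.2167 board [-119.0432    0.9721] z 0.20512036325751792 pushdir -0.052908417807450134 tilt [-3.1312 -0.0053] F [ 1.4001  0.1101 -0.1976] grip 0.12735234135291684 q7 -0.9055180138116972
```

View pics/end.png

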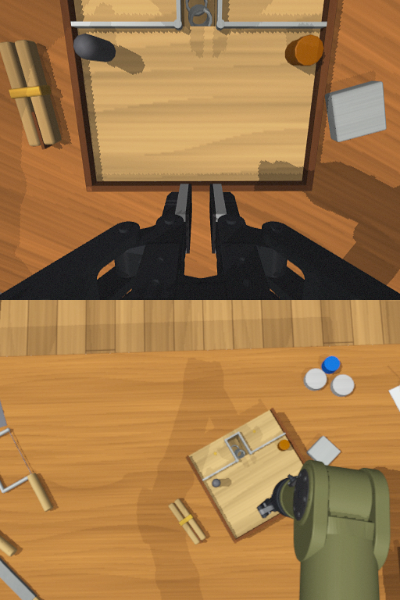

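```bash
python3 -c "
from rig import arm
arm.job_done();print(arm.read_state()['t'])"
```

```text
the job is handed in; nothing more can be done
the job is handed in; nothing more can be done
```

All three rings are in the slot. I slid them one at a time with the nearly closed fingertips: the middle ring went straight through the gate, then the +y ring and the -y ring, each lined up with a diagonal push first. None was lifted, and no two were in the gate together.

- **Last checks:** the last close picture, taken just after the third push, shows all three rings in the slot. The wider one after the retreat shows the sorting area empty. The punch, pot, clamp and block look undisturbed in the final pictures; I judged that by eye and did not re-measure their positions.
- **Limits:** I handed the job in just after 15 s of the 67 s allowed. The wrist force readings I took stayed below about 2 N, and the arm was clear of everything at the end.
- **One disagreement:** the gate centre measured about 1.5 mm to the +y side of my first fit of the board. I steered by the later measurement.

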